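Index the plate-reading lens to the next dish

TASK

The plate-reading lens is locked over its empty middle nest. Hook a fingertip under the pull ring of the spring index pin and lift the pin, swing the lens arm one hole so that the lens stands over the nest with the single culture dish (not the nest with the stack of two), let the pin drop fully home in that hole, and take the hand away. Only hook and push: never grip the ring or the arm, use no great force, and leave the dishes, the dropper bottle and the little lamp cap beside the stand where they are.

Things in the scene. Friction and masses are not known exactly. Their poses are not given: they have to be found in the camera images.
- lens_stand: Fixed bench stand, grey metal. Origin: on the table, on the upright pivot axis of the lens arm; its own -x points to the operator, along the middle nest. Round foot (128 mm) with the pivot column (arm hub top 110 mm high) and three bars to three low round nests: 102 mm inside, rim 12 mm high, floor 6 mm above the table, centres 195 mm from the axis at arm angles -0.593, 0, +0.593 rad.
- middle_hole (a point): Top of the middle one of three 11 mm holes in the fixed fan-shaped index plate under the arm (radius 120 mm, 12 mm thick, top 78 mm above the table, smooth between the holes). The holes lie 100 mm from the pivot axis, one in line with each nest, 0.593 rad (34 degrees) apart.
- lens_arm (a joint): Angle of the swing arm (flat bar 26 mm wide, top 90 mm high), rad: 0 over the middle nest, positive counter-clockwise from above (a stand facing the robot: lens to the robot's right). Holes at -0.593, 0, +0.593, stops at +-0.80. With the pin lifted it turns with slight friction; a pin at home leaves about +-0.015 of play.
- index_pin (a joint): Lift of the upright spring index pin, m: 0 = home in a hole, 0.012 = tip just clear of the plate, 0.018 = upper stop. 8 mm pin with round tip, riding on the arm 100 mm from the pivot axis, sliding straight up; its spring pushes down with 5 N at home, 8 N at the stop. Let go between holes it rides on the plate; within about 3 mm of a hole's middle it slips in.
- ring_eye (a point): Centre of the 48 mm opening of the steel pull ring (5.6 mm wire) fixed on the pin's top; 89 mm from the pivot axis, 147 mm high, rises with the pin, turns with the arm. It stands across the arm, top leaning back 25 degrees to the pivot (own +x; top 11 mm nearer the pivot and 24 mm higher than the eye). A finger enters from the lens side, pointing down and to the pivot, tilted 30-45 degrees.
- lens_centre (a point): Centre of the round glass lens at the arm's end, 195 mm from the pivot axis, 85 mm above the table; black frame 105 mm across and 14 mm thick.
- single_dish: One flat round culture dish, 94 mm across and 19 mm high, loose in one of the two outer nests (left or right varies). Origin: centre of its underside.
- dish_stack: Stack of two such dishes, 96 mm across and 38 mm high, loose in the other outer nest. Origin: centre of its underside.
- dropper_bottle: Small dropper bottle with a black top, 32 mm across and 90 mm high, standing loose on the table beside the stand's column. Origin: centre of its underside. A bystander.
- snuffer: Small white glass lamp cap, 33 mm across and 40 mm high, standing loose on the other side of the column. Origin: centre of its underside. A bystander.
Things that resemble listed ones, but are neither listed nor needed, are in the scene too. What is shaped like the single_dish but blue is not meant.

How it is judged:
By the outcome, as a careful person would: the job done as asked, in the order asked, and still so for the second after the job is handed in, with the robot touching nothing.
It also fails if it takes over 51 s, if anything falls off the work surface, if the arm or the gripper's body presses on something with over 40 N, if the wrist force passes 120 N, or if a joint passes its speed limit or range.

ROBOT

A 6-joint arm with a two-finger parallel gripper is mounted at the origin on a cart in front of the work surface, level with it; the furniture and walls round the work are solid. World frame = base frame: x ahead of the robot, y to its left, z up, the work surface at z = 0. Lengths are in m, angles in degrees, forces in N, time in s.
With the tool pointing down it reaches from about 0.4 to 0.825 m from the base axis. Payload 7 kg.
Tool frame: the origin (TCP) lies midway between the tips of the shut fingers; the grasp point (between the pads) lies 19 mm behind it; z points along the fingers, y is the direction in which the jaws open and shut (so a half turn about z gives the same grasp; the last joint's range is limited). The gripper opens to 88 mm and grips with 3 to 60 N. Pads are 19 mm wide; open, the fingers measure 130 mm over their backs; the gripper's body (78 mm by 193 mm) begins 47 mm behind the grasp point.
Start: joints at [81.71, 20.546, 0.682, 0, -70.136, -16.507], TCP at [0.283, 0.613, 0.227] pointing down, gripper open.
Joint ranges: [-176.03, 176.03], [-82.01, 121.73], [-58.28, 71.71], [-173.87, 95.51], [-174.79, -0.11], [-173.66, 173.66]. Speed limits (degrees/s): [136.94, 136.94, 172.46, 180, 180, 180].

INTERFACE

Orientations are given as a 3x3 rotation matrix whose columns are the frame's x, y, z axes.
In Python, from rig import robot gives the robot as it stands. Calls block until the motion is done:
- robot.goto(position, orientation): joint-space move of the TCP to a pose.
- robot.servo_line(position, ori=None, speed=0.15): straight line of the TCP; ori=None keeps the orientation; speed is the mean speed in m/s.
- robot.movej(angles): joint-space move.
- robot.move_gripper(opening): opening from 0.0 (shut) to 1.0 (fully open); the grip force is fixed at half the most; returns when the fingers have stopped.
- robot.dwell(seconds).
- robot.ik(position, orientation): joint angles nearest the present ones, or None.
- robot.grab_frame(name): name is "scene" or "top" or "wrist"; returns (picture, depth): 420x560x3 uint8, red, green, blue; 420x560 float32, m along the optical axis (not along the pixel's ray), 0 where there is no reading.
- robot.camera_info(name): a dict with "vfov" (degrees; the focal length in pixels is half the picture's height over the tangent of half this angle, whatever the lens; pixels are square), "cx", "cy" (the principal point, pixels), "k1" (the pictures are not rectified: a ray, as slopes to the right and down, at radius r is drawn at 1 + k1 r^2 times it, then the intrinsics apply), "view" (4x4, takes a point from world to camera coordinates); the wrist camera has in their place "T_tool_cam" (4x4, takes a point from camera to tool coordinates, whose origin is the TCP and whose axes are the flange's). Camera axes: x right, y down, z forward; pixel columns grow to the right and rows downward; lengths in m; the calibration is good to about 2 mm. A picture is of the moment at which its call begins: read the wrist's pose just before it. camera_info takes no time and is no camera call.
A pose or a line that the arm cannot do raises robot.Unreachable and nothing moves.
- robot.job_done(): hands the job in, once; it reports no verdict.
Readings, each from a call of its own:
- robot.read_t(): time.
- robot.read_qpos(): joint angles.
- robot.read_qvel(): joint speeds.
- robot.read_effort(): joint torques, N m.
- robot.read_position(): TCP position.
- robot.read_tcp_rot(): TCP orientation.
- robot.read_force(): force on the tool from outside, world axes, zero at the start.
- robot.read_ft_torque(): the same for the moment, N m.
- robot.read_grip_width(): opening from 0.0 (shut) to 1.0 (fully open).
Only numpy, scipy, OpenCV 4.12 (cv2) and the standard library are available. Lean on these libraries where they do the work, as an engineer would, in place of code of your own. Each camera call takes 0.05 s, during which the arm holds its last target. There are 200 camera calls.

## Working session

There is one attempt and no reset: what is moved stays moved. The work goes in short steps, each a Python script; the robot and the scene stay as the last script left them, time stands still between calls to the robot, and variables do not carry over. Pictures are saved under pics/ and viewed, about 8 in all and at most 12, crops included, and the job is handed in when it is done.

```bash
ls; mkdir -p pics
python3 - <<'E'
from rig import robot
import cv2,numpy as np
ims=[]
for n in ["scene","top"]:
    p,d=robot.grab_frame(n); cv2.imwrite(f"pics/{n}0.png",p[:,:,::-1]); np.savez(f"pics/{n}0.npz",p=p,d=d)
    i=robot.camera_info(n); print(n,{k:(np.round(v,4).tolist() if k=='view' else v) for k,v in i.items()})
print(robot.read_t())
E
```

```text
pics
scene {'vfov': 51.74531255762925, 'cx': 285.39800144851193, 'cy': 208.79715256669883, 'k1': -0.10423294445979865, 'view': [[0.7454, -0.6663, 0.0194, -0.3991], [-0.3116, -0.374, -0.8735, 0.2747], [0.5893, 0.6451, -0.4864, 0.5391], [0.0, 0.0, 0.0, 1.0]]}
top {'vfov': 47.51785660375342, 'cx': 276.0122403590872, 'cy': 213.39802873625405, 'k1': 0.02555878333012375, 'view': [[-0.0282, -0.9996, -0.0018, 0.0532], [-0.9833, 0.0281, -0.1798, 0.6032], [0.1797, -0.0033, -0.9837, 1.0403], [0.0, 0.0, 0.0, 1.0]]}
0.1
```

View pics/scene0.png

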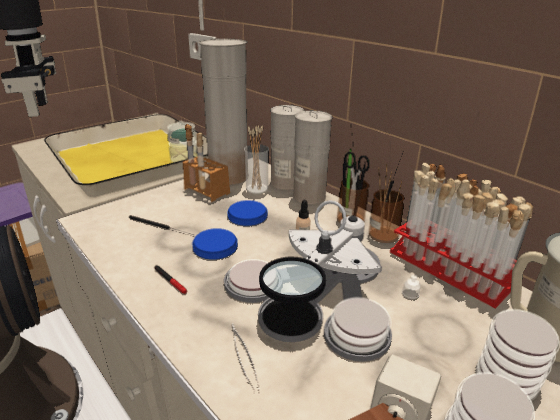

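View pics/top0.png

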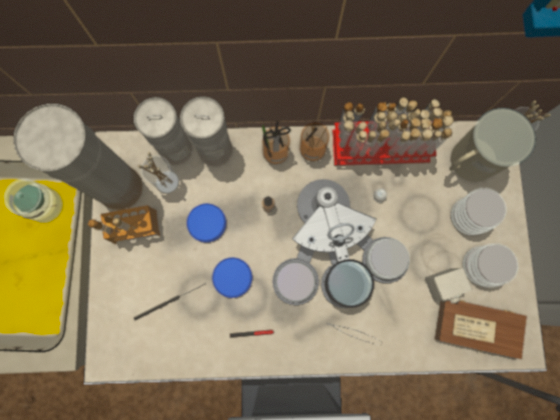

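The top view shows the pivot hub at about (327,195) and the lens at (350,284). There are two nested dish candidates: (295,282) on the left and (387,258) on the right. In the scene view the left one (252,278) looks like the single dish and the right one (360,325) looks like the stack. The blue dishes aren't in nests. Next I'll measure, using the depth heights and an enlarged crop.

```bash
cat > h.py <<'E'
import numpy as np, cv2
from rig import robot
def KD(i):
    f=210/np.tan(np.radians(i["vfov"]/2)); return np.array([[f,0,i["cx"]],[0,f,i["cy"]],[0,0,1.]]),np.array([i["k1"],0,0,0,0.])
def rays(i,uv):
    K,D=KD(i); return np.c_[cv2.undistortPoints(np.asarray(uv,float).reshape(-1,1,2),K,D).reshape(-1,2),np.ones(np.asarray(uv).size//2)]
def c2w(i): return np.linalg.inv(i["view"])
def cloud(i,d):
    v,u=np.mgrid[0:420,0:560]; r=rays(i,np.c_[u.ravel(),v.ravel()])*d.reshape(-1,1); T=c2w(i)
    return (r@T[:3,:3].T+T[:3,3]).reshape(420,560,3)
def plane(i,uv,z):
    T=c2w(i); r=rays(i,uv)@T[:3,:3].T; return T[:3,3]+r*((z-T[2,3])/r[:,2])[:,None]
def proj(i,P):
    K,D=KD(i); V=np.array(i["view"]); return cv2.projectPoints(np.asarray(P,float).reshape(-1,1,3),cv2.Rodrigues(V[:3,:3])[0],V[:3,3],K,D)[0].reshape(-1,2)
E
python3 - <<'E'
from h import *
i=robot.camera_info("top"); z=np.load("pics/top0.npz"); p,d=z["p"],z["d"]; C=cloud(i,d)
for n,uv in dict(hub=(327,195),left=(295,282),right=(387,258),lens=(350,284),table=(250,320)).items(): print(n,C[uv[1],uv[0]].round(4))
def circ(mask,name):
    cs,_=cv2.findContours(mask.astype(np.uint8),cv2.RETR_EXTERNAL,cv2.CHAIN_APPROX_NONE); c=max(cs,key=cv2.contourArea)
    m=np.zeros(mask.shape,np.uint8); cv2.drawContours(m,[c],-1,1,-1)
    P=C[(m>0)&mask][:,:2]; (x,y),r=cv2.minEnclosingCircle(P.astype(np.float32)); print(name,round(x,4),round(y,4),'r',round(r,4),len(P),'zmed',np.median(C[(m>0)&mask][:,2]).round(4))
v,u=np.mgrid[0:420,0:560]
def near(uv,r): return np.hypot(u-uv[0],v-uv[1])<r
Z=C[...,2]
circ(near((327,195),18)&(Z>.1)&(Z<.125),'hub')
circ(near((350,284),32)&(Z>.078)&(Z<.105),'lens')
circ(near((295,282),26)&(Z>.015)&(Z<.06),'L'); circ(near((387,258),26)&(Z>.015)&(Z<.06),'R')
m=near((335,225),40)&(Z>.122)&(Z<.19); P=C[m]; print('ring pts',len(P),P.min(0).round(3),P.max(0).round(3))
# foot/hub centre via image
q=plane(i,[(327,195)],.11); print(q)
a=p[150:330,250:430]; cv2.imwrite("pics/c1.png",cv2.resize(a,(600,600),interpolation=cv2.INTER_CUBIC)[:,:,::-1])
b=np.load("pics/scene0.npz")["p"][190:370,210:410]; cv2.imwrite("pics/c2.png",cv2.resize(b,(660,594),interpolation=cv2.INTER_CUBIC)[:,:,::-1])
E
```

```text
hub [ 0.6316 -0.0763  0.1123]
left [ 0.4484 -0.003   0.0269]
right [ 0.4961 -0.2134  0.0442]
lens [ 0.4385 -0.1189  0.0914]
table [ 0.3654  0.1032 -0.0014]
hub 0.6307 -0.0777 r 0.02 201 zmed 0.1027
lens 0.4484 -0.1185 r 0.059 1944 zmed 0.0892
L 0.4504 -0.0049 r 0.047 1238 zmed 0.0251
R 0.497 -0.2184 r 0.0481 1408 zmed 0.044
ring pts 187 [ 0.528 -0.125  0.122] [ 0.56  -0.069  0.176]
[[ 0.63211249 -0.07659881  0.11      ]]
```

View pics/c1.png

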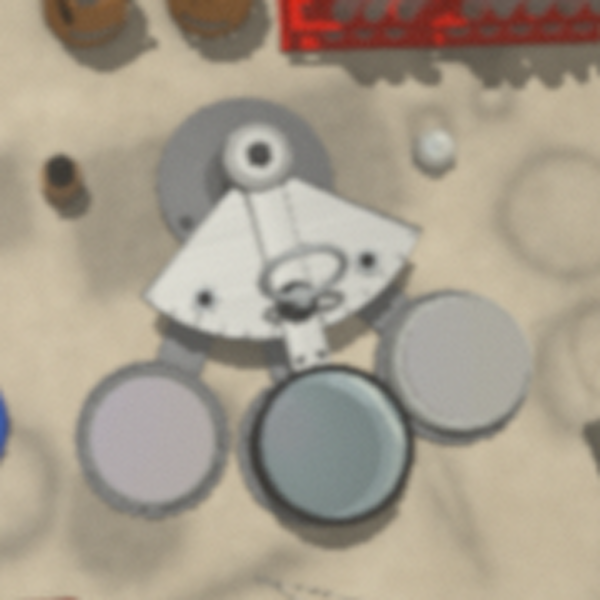

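View pics/c2.png

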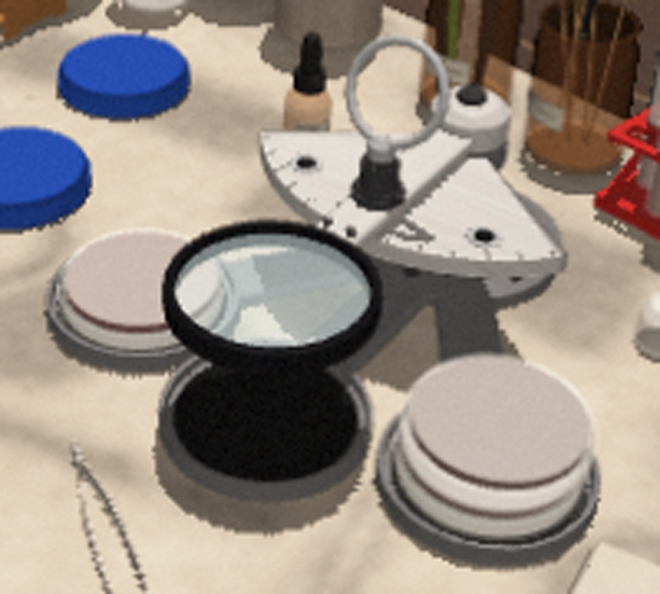

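Left nest: the dish top is at 25 mm, which is 6+19, so this is the single dish. Right nest: the top is at 44 mm, which is 6+38, so this is the stack. The enlarged crops agree: one dish on the left, two on the right. Nest directions are 158.4° and 226.5° from the pivot, 68° apart as expected, so the arm now points at 192.4° and must go to -0.593. The ring points centre on (0.545, -0.097), which matches the prediction. Next I'll plan the hook and check IK and the shape of the fingers.

```bash
cat >> h.py <<'E'
PIV=np.array([.6315,-.0772]); A0=np.radians(192.4)
def pose(s,z,lat,ang,tilt,sgn,op):
    """finger-tip pose: tip at radius s, height z, sideways lat (ccw+), arm angle ang; finger on the side sgn of tool y, inner gap op m"""
    a=A0+ang; u=np.array([np.cos(a),np.sin(a),0]); t=np.array([-u[1],u[0],0])
    d=-u*np.sin(tilt)-np.array([0,0,1])*np.cos(tilt)
    y=sgn*t; x=np.cross(y,d); R=np.c_[x,y,d]
    return R, np.r_[PIV,0]+s*u+lat*t+np.array([0,0,z]), t
E
python3 - <<'E'
from h import *
i=robot.camera_info("wrist"); print(np.round(i["T_tool_cam"],3).tolist(), robot.read_grip_width())
it=robot.camera_info("top"); print('bottle,snuffer',plane(it,[(268,203)],.09),plane(it,[(380,194)],.04))
p,d=robot.grab_frame("wrist"); cv2.imwrite("pics/w0.png",p[:,:,::-1])
off=.03
for tilt in (35,45):
  for sgn in (1,-1):
    for side in (1,-1): # TCP offset along t
      o=[]
      for ang in (0,-.593):
        for s,z in ((.069,.130),(.12,.18),(.069,.17)):
          R,P,t=pose(s,z,0,ang,np.radians(tilt),sgn,0); q=robot.ik(P+side*off*t,R); o.append(None if q is None else np.round(q).astype(int).tolist())
      print(tilt,sgn,side,o)
E
```

```text
[[0.001, -0.956, -0.293, 0.08], [1.0, 0.001, -0.001, -0.0], [0.001, -0.293, 0.956, -0.159], [0.0, 0.0, 0.0, 1.0]] 0.9987734793619548
bottle,snuffer [[0.62203869 0.05338544 0.09      ]] [[ 0.64630191 -0.20851913  0.04      ]]
35 1 1 [[1, 5, -36, -23, -16, 121], [1, -4, -38, -18, -22, 116], [3, 1, -35, -17, -20, 114], None, None, None]
35 1 -1 [None, [15, -9, -52, 6, -12, 82], [14, -3, -49, 7, -9, 82], None, None, None]
35 -1 1 [[1, 5, -36, -23, -16, -59], [1, -4, -38, -18, -22, -64], [3, 1, -35, -17, -20, -66], None, None, None]
35 -1 -1 [None, [15, -9, -52, 6, -12, -98], [14, -3, -49, 7, -9, -98], None, None, None]
45 1 1 [[-13, 6, -30, -56, -21, 163], [-11, -4, -34, -45, -24, 150], [-8, 1, -31, -45, -20, 148], None, None, None]
45 1 -1 [[1, 2, -36, -49, -11, 147], None, None, None, None, None]
45 -1 1 [[-13, 6, -30, -56, -21, -17], [-11, -4, -34, -45, -24, -30], [-8, 1, -31, -45, -20, -32], None, None, None]
45 -1 -1 [[1, 2, -36, -49, -11, -33], None, None, None, None, None]
```

View pics/w0.png

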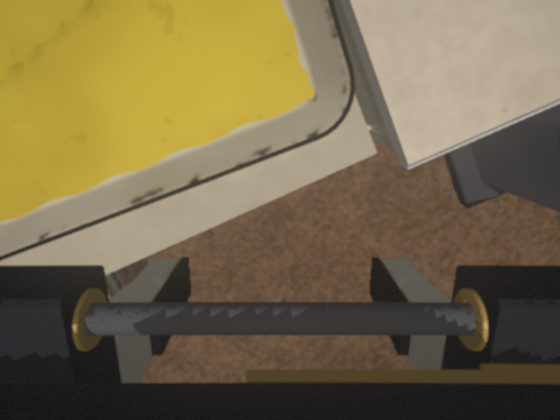

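The wrist view shows the open fingers: left one around (150,310), right one around (410,310), with a gripper rod between them. Nothing is in the way. Tilted poses reach close to the wrist limits, so I'll search for headings and tilts that work over the whole path.

Run:
```python
from h import *
def P3(s,z,ang):
    a=A0+ang; return np.r_[PIV,0]+np.array([s*np.cos(a),s*np.sin(a),z])
def Rh(phi,tilt,roll):
    h=np.array([np.cos(phi),np.sin(phi),0]); l=np.array([-h[1],h[0],0])
    d=h*np.sin(tilt)-np.array([0,0,np.cos(tilt)]); x0=np.cross(l,d)
    y=l*np.cos(roll)+x0*np.sin(roll); return np.c_[np.cross(y,d),y,d],d,y
# through-eye pose: tip 25mm beyond eye
for tilt in (30,35,40,45):
  for roll in (0,180,90,-90):
    for off in (.03,-.03,0):
      row=[]
      for ang in (0,-.593):
        ok=[]
        for phi in range(-50,35,6):
          R,d,y=Rh(*np.radians([phi,tilt,roll]))
          g=1
          for dz,back in ((0,.025),(.038,.025),(0,-.05)):
            if robot.ik(P3(.089,.147+dz,ang)+d*back+off*y,R) is None: g=0;break
          if g: ok.append(phi)
        row.append(ok)
      if all(row): print(tilt,roll,off,row)
```

```text
30 0 0.03 [[-50, -44, 10, 16, 22, 28, 34], [-50, -44, 16, 22, 28, 34]]
30 0 -0.03 [[4, 10, 16, 22, 28, 34], [10, 16, 22, 28, 34]]
30 0 0 [[10, 16, 22, 28, 34], [-50, 16, 22, 28, 34]]
30 180 0.03 [[4, 10, 16, 22, 28, 34], [10, 16, 22, 28, 34]]
30 180 -0.03 [[-50, -44, 10, 16, 22, 28, 34], [-50, -44, 16, 22, 28, 34]]
30 180 0 [[10, 16, 22, 28, 34], [-50, 16, 22, 28, 34]]
30 90 0.03 [[10, 16, 22, 28, 34], [16, 22, 28, 34]]
30 90 -0.03 [[-50, -44, 4, 10, 16, 22, 28, 34], [-50, -44, -38, 10, 16, 22, 28, 34]]
30 90 0 [[10, 16, 22, 28, 34], [-50, 16, 22, 28, 34]]
30 -90 0.03 [[-50, -44, 4, 16, 22, 28, 34], [-50, -44, -38, 10, 22, 28, 34]]
30 -90 -0.03 [[16, 22, 28, 34], [22, 28, 34]]
30 -90 0 [[16, 22, 28, 34], [-50, 22, 28, 34]]
35 0 0.03 [[16, 22, 28, 34], [-50, 22, 28, 34]]
35 0 -0.03 [[10, 16, 22, 28, 34], [16, 22, 28, 34]]
35 0 0 [[16, 22, 28, 34], [16, 22, 28, 34]]
35 180 0.03 [[10, 16, 22, 28, 34], [16, 22, 28, 34]]
35 180 -0.03 [[16, 22, 28, 34], [-50, 22, 28, 34]]
35 180 0 [[16, 22, 28, 34], [16, 22, 28, 34]]
35 90 0.03 [[16, 22, 28, 34], [16, 22, 28, 34]]
35 90 -0.03 [[10, 16, 22,
[... 597 characters left out ...]
0 0 [[16, 22, 28, 34], [16, 22, 28, 34]]
40 -90 0.03 [[16, 22, 28, 34], [22, 28, 34]]
40 -90 -0.03 [[16, 22, 28, 34], [22, 28, 34]]
40 -90 0 [[16, 22, 28, 34], [22, 28, 34]]
45 0 0.03 [[16, 22, 28, 34], [22, 28, 34]]
45 0 -0.03 [[10, 16, 22, 28, 34], [16, 22, 28, 34]]
45 0 0 [[16, 22, 28, 34], [16, 22, 28, 34]]
45 180 0.03 [[10, 16], [16, 22]]
45 180 -0.03 [[16, 22], [22, 28]]
45 180 0 [[16], [16, 22]]
45 90 0.03 [[10, 16, 22, 28, 34], [16, 22, 28, 34]]
45 90 -0.03 [[16, 22, 28, 34], [16, 22, 28, 34]]
45 90 0 [[16, 22, 28, 34], [16, 22, 28, 34]]
45 -90 0.03 [[16, 22, 28, 34], [16, 22, 28, 34]]
45 -90 -0.03 [[10, 16, 22, 28, 34], [16, 22, 28, 34]]
45 -90 0 [[16, 22, 28, 34], [16, 22, 28, 34]]
```

A constant world heading of about 16° with a 45° tilt works for the whole swing, using the left finger in the ring with the other finger clear on the right. I'll tuck in first, then go to a pre-entry pose.

```bash
cat >> h.py <<'E'
TILT=np.radians(45); OFF=.036
def ROT(phi=16,tilt=45):
    phi,tilt=np.radians([phi,tilt]); h=np.array([np.cos(phi),np.sin(phi),0]); l=np.array([-h[1],h[0],0])
    d=h*np.sin(tilt)-np.array([0,0,np.cos(tilt)]); return np.c_[np.cross(l,d),l,d]
def eye(ang=0,lift=0,s=.089): a=A0+ang; return np.r_[PIV+s*np.array([np.cos(a),np.sin(a)]),.147+lift]
def tcp(ang,dz,depth,R): return eye(ang,dz)+R[:,2]*depth-OFF*R[:,1]
E
python3 - <<'E'
from h import *
R=ROT()
for a in np.linspace(0,-.62,8):
    print(round(a,2),[None if (q:=robot.ik(tcp(a,dz,dep,R),R)) is None else np.round(q).astype(int).tolist() for dz,dep in ((0,-.09),(0,.022),(.04,.022))])
D=robot.read_tcp_rot()
robot.servo_line([.2,.43,.36],speed=.25); robot.move_gripper(.6)
print(robot.read_grip_width(),robot.read_t())
robot.goto(tcp(0,0.03,-.09,R),R)
print(robot.read_t(),robot.read_position(),robot.read_qpos(),robot.read_force())
for n in ("wrist","scene"):
    p,d=robot.grab_frame(n); cv2.imwrite(f"pics/{n}1.png",p[:,:,::-1])
w=cv2.imread("pics/wrist1.png"); s=cv2.imread("pics/scene1.png")[100:370,180:460]
cv2.imwrite("pics/m1.png",np.hstack([cv2.resize(w,(450,338)),cv2.resize(s,(350,338))]))
E
```

```text
0.0 [[-19, -7, -31, -45, -34, -24], [-17, 7, -28, -58, -27, -11], [-13, 2, -28, -49, -27, -22]]
-0.09 [[-17, -7, -32, -45, -33, -26], [-15, 6, -29, -58, -26, -12], [-12, 2, -29, -49, -26, -24]]
-0.18 [[-15, -8, -33, -44, -32, -28], [-14, 6, -29, -57, -25, -13], [-10, 1, -30, -48, -25, -26]]
-0.27 [[-13, -9, -34, -42, -30, -30], [-13, 5, -30, -57, -24, -14], [-8, 1, -30, -47, -23, -27]]
-0.35 [[-11, -9, -35, -41, -29, -33], [-11, 5, -30, -57, -23, -15], [-7, 1, -31, -46, -22, -29]]
-0.44 [[-8, -10, -36, -39, -27, -36], [-10, 5, -31, -56, -22, -17], [-5, 0, -32, -45, -21, -32]]
-0.53 [[-5, -10, -37, -38, -25, -40], [-8, 5, -31, -56, -20, -18], [-3, 0, -32, -44, -19, -34]]
-0.62 [[-3, -11, -38, -35, -23, -43], [-6, 5, -31, -55, -19, -20], [-1, 0, -33, -43, -18, -37]]
0.6050445997473675 2.0583
4.4 [ 0.49364213 -0.14791643  0.24078604] [-16.5163566   -9.25257948 -30.49478203 -40.67777957 -35.75523999
 -30.77617889] [-0.43625888  0.45585689  0.418478  ]
```

View pics/m1.png

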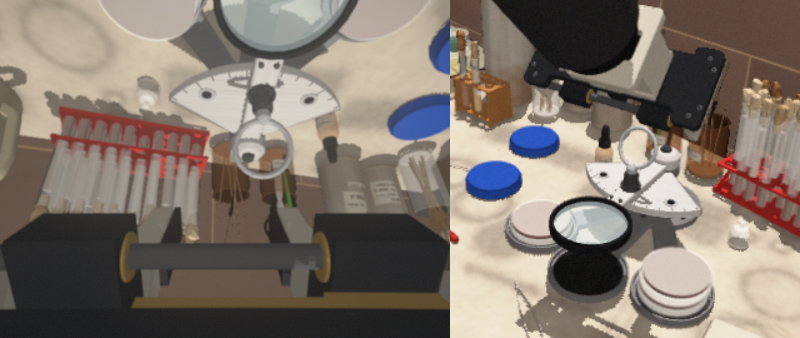

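The ring is at about (326,193) in the full wrist frame, and the right-hand pad (tool +y) is the one to insert. Now I'll check the predicted eye projection against this and locate the finger tip.

```bash
cat >> h.py <<'E'
def winfo():
    i=dict(robot.camera_info("wrist")); T=np.eye(4); T[:3,:3]=robot.read_tcp_rot(); T[:3,3]=robot.read_position()
    i["view"]=np.linalg.inv(T@np.array(i["T_tool_cam"])); return i
def ringpts(ang=0,lift=0,r=.0268,dirs=None):
    a=A0+ang; u=np.array([np.cos(a),np.sin(a),0]); t=np.array([-u[1],u[0],0]); w=-u*np.sin(np.radians(25))+np.array([0,0,np.cos(np.radians(25))])
    th=np.linspace(0,2*np.pi,24,endpoint=False); return eye(ang,lift)+r*(np.cos(th)[:,None]*t+np.sin(th)[:,None]*w)
E
python3 - <<'E'
from h import *
i=winfo(); p,d=robot.grab_frame("wrist"); R=robot.read_tcp_rot(); P=robot.read_position()
print('eye',proj(i,eye()), 'pin100', proj(i,eye(0,0,.1)-[0,0,.03]))
rp=proj(i,ringpts()); C=cloud(i,d)
im=p[:,:,::-1].copy()
for x in rp: cv2.circle(im,tuple(np.round(x).astype(int)),1,(0,0,255),-1)
# finger surfaces in tool frame
L=(C-P)@R
for row in (265,290,330): print(row,[(c,L[row,c].round(3).tolist()) for c in (195,215,225,340,350,360,370,380)])
tip=P+OFF*R[:,1]; 
for k in range(0,120,30): 
    q=proj(i,tip+R[:,2]*k/1000)[0]; cv2.circle(im,tuple(np.round(q).astype(int)),2,(255,0,255),-1)
cv2.imwrite("pics/w1c.png",cv2.resize(im[100:400,150:450],(600,600)))
m=(np.abs(L[...,1]-OFF)<.03)&(L[...,2]>-.03)&(L[...,2]<.01)&(np.abs(L[...,0])<.03)&(d>0); Q=L[m]; print(len(Q)); 
if len(Q): print(Q.min(0),Q.max(0))
E
```

```text
eye [[325.37025325 182.3890331 ]] pin100 [[325.5568009  142.29252261]]
265 [(195, [0.01, -0.037, -0.013]), (215, [0.009, -0.029, -0.01]), (225, [-0.101, -0.064, 0.225]), (340, [0.009, 0.028, -0.01]), (350, [0.01, 0.031, -0.013]), (360, [0.01, 0.036, -0.012]), (370, [0.01, 0.041, -0.012]), (380, [-0.182, 0.172, 0.399])]
290 [(195, [0.01, -0.032, -0.035]), (215, [0.005, -0.026, -0.027]), (225, [-0.007, -0.026, -0.004]), (340, [0.001, 0.027, -0.019]), (350, [0.009, 0.028, -0.033]), (360, [0.01, 0.031, -0.035]), (370, [0.01, 0.035, -0.035]), (380, [0.01, 0.039, -0.035])]
330 [(195, [0.026, -0.02, -0.083]), (215, [0.025, -0.016, -0.082]), (225, [0.026, -0.013, -0.084]), (340, [0.026, 0.015, -0.084]), (350, [0.026, 0.017, -0.083]), (360, [0.026, 0.02, -0.083]), (370, [0.026, 0.022, -0.083]), (380, [0.025, 0.025, -0.083])]
1400
[-0.01098402  0.02615232 -0.02998916] [0.01088418 0.04345599 0.00047152]
```

View pics/w1c.png

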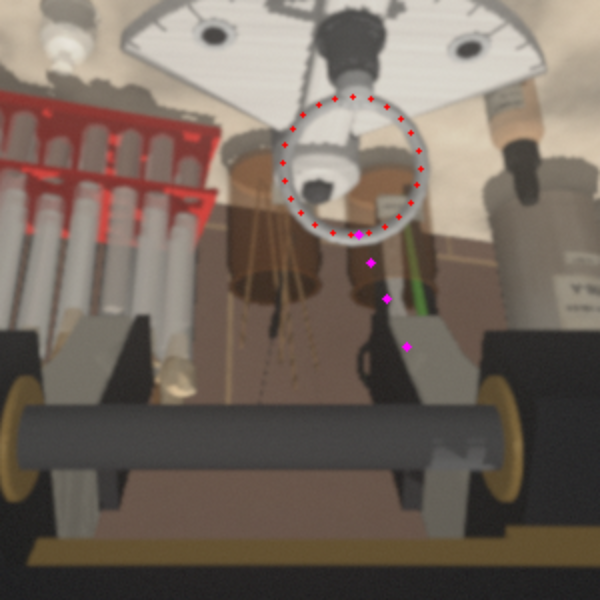

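The ring model overlays the real ring to about 2 mm. The finger tip measures y 26–43 mm and x ±10 mm, so the offset is right. Now I'll insert it and lift in steps while watching the force.

Run:
```python
from h import *
R=ROT()
robot.servo_line(tcp(0,.0,-.09,R),ori=R,speed=.1)
robot.servo_line(tcp(0,0,-.02,R),speed=.1); robot.servo_line(tcp(0,0,.024,R),speed=.06)
F0=np.array(robot.read_force()); print('in',F0.round(2),robot.read_t())
for dz in (.006,.010,.012,.014,.016,.018,.020,.022,.024,.026,.028):
    robot.servo_line(tcp(0,dz,.024,R),speed=.03)
    f=np.array(robot.read_force())-F0; print(dz,f.round(2))
    if np.linalg.norm(f)>35: break
print(robot.read_t())
p,d=robot.grab_frame("scene"); cv2.imwrite("pics/s2.png",cv2.resize(p[150:350,200:420],(660,600),interpolation=cv2.INTER_CUBIC)[:,:,::-1])
```

```text
in [0.59 0.36 0.07] 6.7333
0.006 [-0.33 -0.14 -0.8 ]
0.01 [-0.14 -1.24 -0.81]
0.012 [-0.33 -1.18  0.98]
0.014 [-0.13 -0.15 -0.38]
0.016 [-1.76 -0.62 -1.25]
0.018 [-2.44 -1.04 -5.69]
0.02 [-5.06 -0.53 -6.17]
0.022 [-5.81 -1.89 -5.88]
0.024 [-6.71 -2.09 -6.66]
0.026 [-6.21 -1.48 -6.66]
0.028 [-6.47 -1.77 -7.53]
9.6167
```

View pics/s2.png

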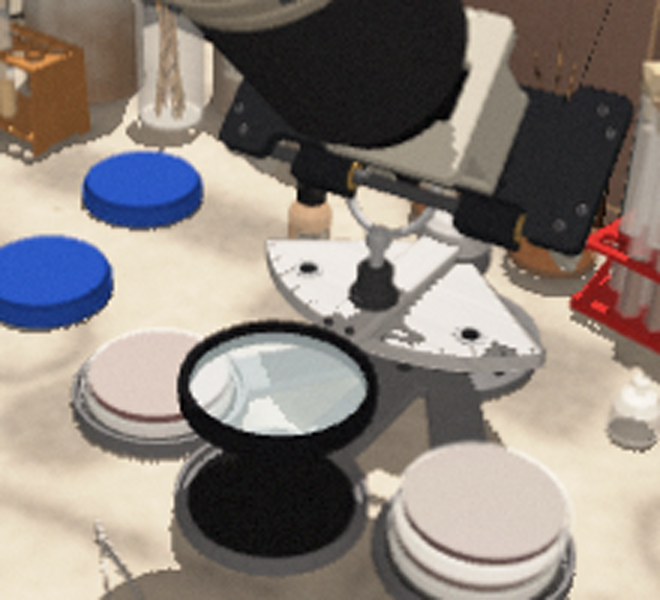

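Contact came at dz of about 16.5 mm, and the force then follows the spring (about 7 N), so the pin is rising. The picture shows the stem standing clear above its collar at (377,260). Next I'll lift to about 14.5 mm and swing.

```bash
cat >> h.py <<'E'
def lens(tag):
    """lens arm angle from the top view: black frame circle at z~.085-.092"""
    i=robot.camera_info("top"); p,d=robot.grab_frame("top"); C=cloud(i,d); Z=C[...,2]
    r=np.hypot(C[...,0]-PIV[0],C[...,1]-PIV[1]); m=(Z>.078)&(Z<.1)&(r>.15)&(r<.26)&(C[...,0]<.6)&(d>0)
    cs,_=cv2.findContours(m.astype(np.uint8),cv2.RETR_EXTERNAL,cv2.CHAIN_APPROX_NONE); c=max(cs,key=cv2.contourArea)
    (cx,cy),rr=cv2.minEnclosingCircle(c); P=plane(i,[(cx,cy)],.089)[0]; v=P[:2]-PIV
    print(tag,'lens',P.round(4),'r',np.hypot(*v).round(4),'ang',round((np.arctan2(v[1],v[0])-A0+np.pi)%(2*np.pi)-np.pi,4),'rpx',round(rr,1)); return p
E
python3 - <<'E'
from h import *
R=ROT(); lens('start')
F0=np.array([.59,.36,.07]); dz=.031
robot.servo_line(tcp(0,dz,.024,R),speed=.03); print((np.array(robot.read_force())-F0).round(2))
for a in np.linspace(0,-.593,11)[1:]:
    robot.servo_line(tcp(a,dz,.024,R),speed=.04)
    f=np.array(robot.read_force())-F0; print(round(a,3),dz,f.round(2))
    if np.linalg.norm(f)>25: print('stop'); break
    if -f[2]>8.6: dz-=.001
    if -f[2]<6.3: dz+=.001
p=lens('end'); print(robot.read_t())
s,_=robot.grab_frame("scene"); cv2.imwrite("pics/s3.png",np.hstack([cv2.resize(s[150:350,200:420],(440,400)),cv2.resize(p[160:320,250:394],(360,400))])[:,:,::-1])
E
```

```text
start lens [ 0.4263 -0.1013  0.089 ] r 0.2066 ang -0.0996 rpx 21.3
[-6.92 -1.49 -7.97]
-0.059 0.031 [-6.39 -0.97 -7.28]
-0.119 0.031 [-7.52 -0.4  -7.62]
-0.178 0.031 [-7.78 -0.93 -6.76]
-0.237 0.031 [-8.16 -0.51 -7.61]
-0.296 0.031 [-8.68 -0.99 -7.78]
-0.356 0.031 [-9.33 -0.06 -7.79]
-0.415 0.031 [-9.62  1.98 -7.76]
-0.474 0.031 [-9.97  2.14 -7.97]
-0.534 0.031 [-9.68  2.98 -8.02]
-0.593 0.031 [-9.53  3.61 -8.06]
end lens [0.4873 0.0448 0.089 ] r 0.1889 ang -0.9187 rpx 10.7
12.85
```

View pics/s3.png

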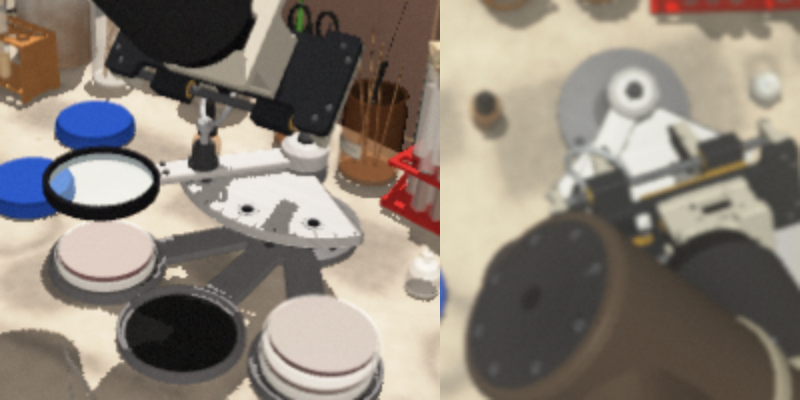

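The pin and ring are up and the arm has swung left. In the scene view the lens centre is at about (250,240) in full-frame pixels, and it looks past the dish. The wrist blocks the top view, so the angles it gave aren't valid. I'll measure with the scene camera instead.

```bash
cat >> h.py <<'E'
def sang(tag):
    """arm angle from depth points of the lens frame in the scene view: image ellipse of points near z=.085-.095"""
    i=robot.camera_info("scene"); p,d=robot.grab_frame("scene"); C=cloud(i,d); Z=C[...,2]
    r=np.hypot(C[...,0]-PIV[0],C[...,1]-PIV[1]); blk=(p.max(2)<60)
    m=blk&(Z>.072)&(Z<.1)&(r>.13)&(r<.26)&(C[...,0]<.65)&(d>0)
    n,l,st,_=cv2.connectedComponentsWithStats(m.astype(np.uint8)); k=1+np.argmax(st[1:,4]); v,u=np.nonzero(l==k)
    hull=cv2.convexHull(np.c_[u,v].astype(np.float32)); (c,ax,_)=cv2.fitEllipse(hull)
    P=plane(i,[c],.085)[0]; w=P[:2]-PIV
    print(tag,'px',np.round(c,1),np.round(ax,1),'lens',P.round(4),'r',np.hypot(*w).round(4),'ang',round((np.arctan2(w[1],w[0])-A0+np.pi)%(2*np.pi)-np.pi,4)); return p,d
E
python3 - <<'E'
from h import *
sang('now')
i=robot.camera_info("scene")
for a in (-.5,-.593,-.7,-.8): 
    u=A0+a; print(a,proj(i,np.r_[PIV+.195*np.array([np.cos(u),np.sin(u)]),.085]).round(1))
z=np.load("pics/scene0.npz"); 
class F: pass
import h
g=robot.grab_frame; robot_grab=lambda n:(z["p"],z["d"])
try:
    h.robot=type("X",(),{"camera_info":staticmethod(robot.camera_info),"grab_frame":staticmethod(robot_grab)}); sang('initial(0)')
except Exception as e: print(e)
E
```

```text
now px [250.  241.4] [36.8 59.1] lens [0.4528 0.0044 0.085 ] r 0.1964 ang -0.6447
-0.5 [[255.7 249.7]]
-0.593 [[252.2 244.3]]
-0.7 [[249.5 238. ]]
-0.8 [[248.2 232.3]]
initial(0) px [292.3 280.1] [46.9 67.6] lens [ 0.436  -0.1249  0.085 ] r 0.2012 ang 0.0229
```

The arm reads -0.645, with a bias of +0.02 at zero, so it has overshot by about 0.05 rad. I'll move back in steps with the pin still lifted, then lower and watch the ring load. If the load stays on the finger while lowering, the pin is following into the hole. If it goes to zero, the pin is riding on the plate.

Run:
```python
from h import *
R=ROT(); F0=np.array([.59,.36,.07])
f=lambda:(np.array(robot.read_force())-F0).round(2)
for a in (-.57,-.55,-.53):
    robot.servo_line(tcp(a,.031,.024,R),speed=.03); print(a,f()); sang('')
print(robot.read_t())
```

```text
-0.57 [-10.11   3.06  -7.62]
 px [250.7 243.1] [37.1 59.3] lens [ 0.4503 -0.0009  0.085 ] r 0.1966 ang -0.615
-0.55 [-10.84   2.1   -8.16]
 px [251.3 244.5] [37.6 59.6] lens [ 0.4484 -0.0051  0.085 ] r 0.1968 ang -0.5917
-0.53 [-10.34   2.91  -7.15]
 px [252. 246.] [37.6 60.2] lens [ 0.4465 -0.0094  0.085 ] r 0.197 ang -0.5676
13.85
```

Run:
```python
from h import *
R=ROT(); F0=np.array([.59,.36,.07])
f=lambda:(np.array(robot.read_force())-F0).round(2)
a=-.54
robot.servo_line(tcp(a,.031,.024,R),speed=.03); print(f())
for dz in (.029,.027,.025,.023,.021,.019):
    robot.servo_line(tcp(a,dz,.024,R),speed=.03); g=f(); print(dz,g)
    if abs(g[2])<2: print('riding'); break
sang(''); print(robot.read_t())
```

```text
[-9.73  1.85 -7.9 ]
0.029 [-9.15  1.47 -7.54]
0.027 [-10.25   2.67  -6.51]
0.025 [-10.82   2.57  -7.62]
0.023 [-10.29   2.4   -6.63]
0.021 [-11.01   1.6   -6.99]
0.019 [-10.92   2.74  -6.03]
 px [251.6 245.1] [37.9 59.9] lens [ 0.4476 -0.0069  0.085 ] r 0.1968 ang -0.5815
15.65
```

The load stayed on through 12 mm of lowering, so the pin is going into the hole. I'll keep lowering until it's free.

Run:
```python
from h import *
R=ROT(); F0=np.array([.59,.36,.07])
f=lambda:(np.array(robot.read_force())-F0).round(2)
a=-.54
for dz in (.017,.015,.013,.011,.009,.006,.003):
    robot.servo_line(tcp(a,dz,.024,R),speed=.03); print(dz,f())
sang(''); print(robot.read_t())
i=winfo(); p,d=robot.grab_frame("wrist"); im=p[:,:,::-1].copy()
for x in proj(i,ringpts(-.593)): cv2.circle(im,tuple(np.round(x).astype(int)),1,(0,0,255),-1)
cv2.imwrite("pics/w4.png",im)
```

```text
0.017 [-10.31   3.23  -5.53]
0.015 [-10.71   2.96  -2.43]
0.013 [-7.7   2.5  -2.44]
0.011 [-6.61  1.44 -2.27]
0.009 [-3.67  0.85  0.1 ]
0.006 [-0.07  0.12  0.38]
0.003 [-0.66  0.11 -1.08]
 px [252.6 247.1] [37.9 60.3] lens [ 0.4453 -0.0128  0.085 ] r 0.1971 ang -0.5495
17.45
```

View pics/w4.png

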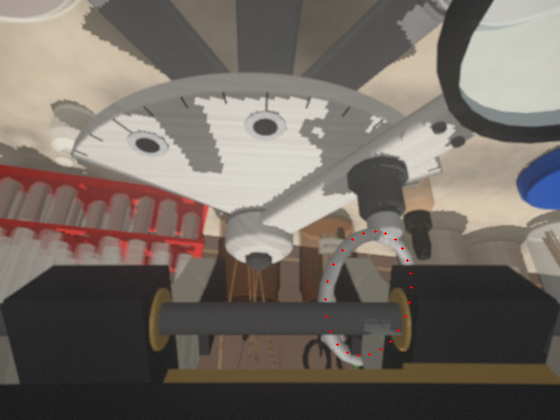

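The ring is free: force is about 0 once dz reaches 6 mm. In the wrist view it lies on the home-height model, with its lower edge at (370,232), offset only by the same bias seen before. Next I'll centre the finger in the ring, withdraw along its axis and check without contact.

Run:
```python
from h import *
R=ROT(); F0=np.array([.59,.36,.07])
f=lambda:(np.array(robot.read_force())-F0).round(2)
a=-.57
robot.servo_line(tcp(a,.003,.024,R),speed=.03); print(f())
for dep in (.012,0,-.012,-.024,-.04,-.09): robot.servo_line(tcp(a,.003,dep,R),speed=.06); print(dep,f())
sang('out')
P=robot.read_position(); robot.servo_line(P+np.array([-.03,0,.08]),speed=.15)
robot.movej([60]+list(robot.read_qpos()[1:])); print(robot.read_t(),robot.read_position(),f())
for n in ("scene","top"):
    p,d=robot.grab_frame(n); np.savez(f"pics/{n}5.npz",p=p,d=d)
sang('clear'); lens('clear')
for n in ("scene","top"):
    p0=np.load(f"pics/{n}0.npz")["d"]; z=np.load(f"pics/{n}5.npz"); i=robot.camera_info(n)
    for tag,zz in (("before",np.load(f"pics/{n}0.npz")),("after",z)):
        C=cloud(i,zz["d"]); r=np.hypot(C[...,0]-PIV[0],C[...,1]-PIV[1]); m=(C[...,2]>.118)&(r<.125)&(r>.05)&(C[...,2]<.22); Q=C[m]
        a=np.arctan2(*(Q[:,:2].mean(0)-PIV)[::-1])-A0; print(n,tag,'ring zmax',np.sort(Q[:,2])[-5:].mean().round(4),'ang',((a+np.pi)%(2*np.pi)-np.pi).round(3),len(Q))
s=np.load("pics/scene5.npz")["p"][170:370,210:410]; t=np.load("pics/top5.npz")["p"][150:330,250:430]
cv2.imwrite("pics/f5.png",np.hstack([cv2.resize(s,(400,400)),cv2.resize(t,(400,400))])[:,:,::-1])
```

```text
[-1.22 -0.53 -0.22]
0.012 [-0.43 -0.82  0.87]
0 [-0.19 -0.12 -0.09]
-0.012 [-0.68 -0.67  0.69]
-0.024 [ 0.06 -0.2   0.58]
-0.04 [-0.42 -1.23  0.17]
-0.09 [-1.52 -0.45 -0.63]
out px [252.5 247. ] [38.  60.3] lens [ 0.4452 -0.0125  0.085 ] r 0.1972 ang -0.5506
22.9583 [0.33381533 0.340722   0.29222152] [-0.98  0.02  0.27]
clear px [252.5 247. ] [38.3 60.3] lens [ 0.4451 -0.0126  0.085 ] r 0.1972 ang -0.5501
clear lens [ 0.4497 -0.0078  0.089 ] r 0.1946 ang -0.5813 rpx 24.4
scene before ring zmax 0.1771 ang 0.3 408
scene after ring zmax 0.1766 ang -0.36 329
top before ring zmax 0.1772 ang 0.29 233
top after ring zmax 0.1827 ang -0.471 241
```

View pics/f5.png

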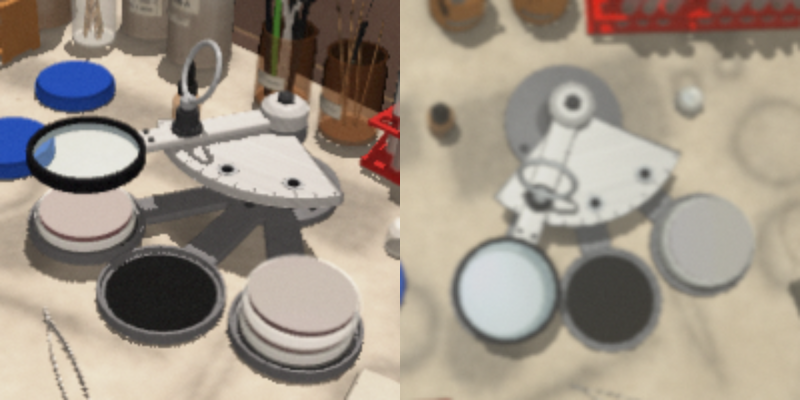

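The lens now stands over the single dish on the left and the stack, bottle and cap haven't moved. One check disagrees: the ring's top height is 177 mm from the scene view but 183 mm from the top view. I'll measure both more tightly, and the angle as well, using the same method before and after.

Run:
```python
from h import *
import h
for n in ("scene","top"):
    i=robot.camera_info(n)
    for tag,k,ang in (("before",0,0),("after",5,-.593)):
        zz=np.load(f"pics/{n}{k}.npz"); C=cloud(i,zz["d"]); a=A0+ang; E=eye(ang)
        m=(np.linalg.norm(C-E,axis=2)<.042)&(C[...,2]>.122); Q=C[m]
        print(n,tag,len(Q),'z top sorted',np.sort(Q[:,2])[-8:].round(4),'mean rad/tan',((Q[:,:2]-PIV)@np.array([[np.cos(a),-np.sin(a)],[np.sin(a),np.cos(a)]])).mean(0).round(4))
        # residual of ring plane along normal & radius
        nrm=np.array([-np.cos(a)*np.cos(np.radians(25)),-np.sin(a)*np.cos(np.radians(25)),-np.sin(np.radians(25))])
        w=np.array([-np.cos(a)*np.sin(np.radians(25)),-np.sin(a)*np.sin(np.radians(25)),np.cos(np.radians(25))]); t=np.array([-np.sin(a),np.cos(a),0])
        q=np.c_[(Q-E)@t,(Q-E)@w,(Q-E)@nrm]; A=np.c_[2*q[:,:2],np.ones(len(q))]
        k_=np.abs(q[:,2])<.02; s=np.linalg.lstsq(A[k_],(q[k_,:2]**2).sum(1),rcond=None)[0]; print('   circle centre (t,w) mm',(s[:2]*1e3).round(1),'R',round(1e3*np.sqrt(s[2]+s[0]**2+s[1]**2),1),'plane off',(q[k_,2].mean()*1e3).round(1))
for k in (0,5):
    zt,zs=np.load(f"pics/top{k}.npz"),np.load(f"pics/scene{k}.npz")
    h.robot=type("X",(),{"camera_info":staticmethod(robot.camera_info),"grab_frame":staticmethod(lambda n:(zt["p"],zt["d"]) if n=="top" else (zs["p"],zs["d"]))}); 
    for f in (lens,sang): f(str(k))
```

```text
scene before 313 z top sorted [0.172  0.1721 0.1724 0.1726 0.1728 0.1729 0.173  0.1731] mean rad/tan [0.0909 0.0027]
   circle centre (t,w) mm [ 2.2 -0.9] R 26.7 plane off -1.9
scene after 239 z top sorted [0.1716 0.1718 0.1718 0.1719 0.1722 0.1722 0.1724 0.1727] mean rad/tan [0.0896 0.005 ]
   circle centre (t,w) mm [ 3.9 -0.1] R 26.6 plane off -0.3
top before 187 z top sorted [0.1745 0.1747 0.175  0.175  0.1755 0.1757 0.1757 0.1758] mean rad/tan [0.09   0.0012]
   circle centre (t,w) mm [0.7 2.3] R 26.8 plane off -1.4
top after 190 z top sorted [0.1743 0.1744 0.1748 0.175  0.1754 0.1762 0.1767 0.1772] mean rad/tan [0.0891 0.0018]
   circle centre (t,w) mm [1.5 2.5] R 26.9 plane off -0.5
0 lens [ 0.4399 -0.1191  0.089 ] r 0.1961 ang -0.0011 rpx 24.6
0 px [292.3 280.1] [46.9 67.6] lens [ 0.436  -0.1249  0.085 ] r 0.2012 ang 0.0229
5 lens [ 0.4497 -0.0078  0.089 ] r 0.1946 ang -0.5813 rpx 24.4
5 px [252.4 247. ] [38.2 60.5] lens [ 0.4451 -0.0126  0.085 ] r 0.1973 ang -0.5503
```

With tight masks the ring top is within 2 mm of its starting height in both views: scene 173→172.5 mm, top 176→177 mm. So the pin is home. The swing measures -0.58 and -0.573 rad, and the hole is at -0.593 ± 0.015, so it agrees within play and pixel error. I'm handing in.

Run:
```python
from h import *
robot.dwell(.3); print(robot.read_t(), robot.job_done())
```

```text
the job is handed in; nothing more can be done
23.4583 None
```

The lens arm is now locked over the left nest, which holds the single dish, and the hand is well clear. I handed the job in at 23.5 s of the 51 s allowed.

I put the left fingertip of the partly open gripper through the ring and lifted the pin about 14 mm. I swung the arm left, corrected an overshoot of about 0.05 rad while the pin was still up, and lowered the pin into the hole. The finger then came back out along its own axis. The tool force stayed below about 15 N throughout, and nothing was gripped.

Last checks:
- **Pin:** the ring load stayed on the finger through about 20 mm of lowering, then fell to zero. The ring is back within 2 mm of its starting height in both views. A first rough check in the top view read 5 mm high; it picked up background points and went away with a tighter mask.
- **Arm angle:** the change from the start was -0.580 rad in the top view and -0.573 rad in the scene view. The hole is at -0.593 with ±0.015 of play, so the scene figure is 0.005 rad outside the play, which is below one pixel.
- **Other objects:** the dishes, dropper bottle and lamp cap look unmoved in the last picture. I compared these by eye and did not measure them.

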